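# Fit the slicing disc on the root slicer

### The arm

A 6-joint arm with a two-finger parallel gripper is mounted at the origin on the work surface. World frame = base frame: x ahead of the robot, y to its left, z up, the work surface at z = 0. Lengths are in m, angles in rad, forces in N, time in s.
With the tool pointing down it reaches from about 0.375 to 0.9 m from the base axis. Payload 3.1 kg.
Tool frame: the origin (TCP) lies at the centre of the arm's flange, where the gripper is bolted on; the fingertips stand 173 mm ahead of it and the grasp point (between the pads) lies 155 mm ahead of it; z points along the fingers, x is the direction in which the jaws open and shut, and the axes are right-handed (so a half turn about z gives the same grasp; the last joint's range is limited). The gripper opens to 85 mm and grips with 20 to 120 N. Pads are 22 mm wide; open, the fingers measure 114 mm over their backs; the gripper's body (76 mm by 85 mm) begins 54 mm behind the grasp point. The pads swing forward as they close: fully open they stand 13 mm farther back than shut.
Start: joints at [-1.312, 0.527, 1.433, -0, 1.181, -0.178], TCP at [0.264, -0.566, 0.405] pointing down, gripper open.
Joint ranges: [-3.08, 3.08], [-0.75, 2.2], [0.22, 2.44], [-1.43, 4.57], [0, 2.65], [-2.85, 2.85]. Speed limits (rad/s): [2.79, 2.79, 3.14, 3.14, 3.14, 3.14].

### API

Orientations are given as a unit quaternion [x, y, z, w].
In Python, from station import manip gives the robot as it stands.
- The arm moves only by the shell command python3 -m jog 'ROWS' [OPENING] [FORCE]. ROWS is JSON, a list that holds one entry, the list of rows, each a list of 4 numbers: the shift along the world's x, y, z in mm, then the turn about the world's z in degrees. A call has exactly 8 rows; each row shifts and turns the commanded pose from where the row before left it; what a row does not reach is not made up. A row lasts 1/8 s, in which the tool goes at most 62.5 mm and 10.7 degrees, less where a joint would pass 70% of its speed; a pose out of reach is approached as far as the arm can. A call is refused whole if a number of a shift passes 62.5 or a number of a turn 10.7, either way. A call with a gripper value outside its range is refused whole. OPENING is the opening in per cent of the stroke, from 0 (shut) to 100 (fully open), set as the call begins (- or left out, the last holds). The fingers move at their own pace and stop on an object; FORCE is the grip in N (left out, the last holds). Time passes only in rows, so rows that do not move let the fingers close, or fill a call up. It gives the time, the measured TCP pose, the force and the opening at its end, in the units of the state.
- manip.sense(): the state, without advancing time (a new reading comes with each control period).
- manip.snapshot(name): name is "side" or "top" or "wrist"; returns the picture (480x640x3 uint8, red, green, blue); there is no depth.
- manip.camera_info(name): a dict with "fx", "fy", "cx", "cy" (pixels), "R" (3x3) and "t" (3): a world point X has camera coordinates R X + t. Camera axes: x right, y down, z forward; pixel columns grow to the right and rows downward; lengths in m; the calibration is good to about 2 mm. A picture is of the moment at which its call begins: read the wrist's pose just before it. camera_info takes no time and is no camera call; for the wrist camera it gives the pose at the moment of the call.
- manip.sign_off(): hands the job in, once; it reports no verdict.
The state is a dict: "t": time; "q": joint angles; "qd": joint speeds; "tau": joint torques, N m; "tcp_pos": TCP position; "tool_rot": TCP orientation; "force": force on the tool from outside, world axes, zero at the start; "ft_torque": the same for the moment, N m; "finger_gap": opening from 0.0 (shut) to 1.0 (fully open).
Only numpy, scipy, OpenCV 4.12 (cv2) and the standard library are available. Lean on these libraries where they do the work, as an engineer would, in place of code of your own. Each camera call takes 0.05 s, during which the arm holds its last target. There are 200 camera calls.

### The job

Fit the slicing disc - the one with the two straight knives, not the grater - on the slicer's drive shaft: set its hub over the shaft and turn it by its finger bar until the slots hidden under the hub drop over the drive keys and the disc sits fully home and level, then let go of it. Be gentle: do not ram the disc into the machine, and do not wrench it round once it has dropped. Leave the grating disc, the pusher and the small bowl where they are.

Things in the scene. Friction and masses are not known exactly. Their poses are not given: they have to be found in the camera images.
- slicing_disc: Slicing disc to be fitted, about 0.5 kg: flat steel plate 180 mm across, 4 mm thick, with two straight raised knives opposite each other and a black plastic hub through its middle. It stands on the hub's foot; origin at the foot's centre, z up its axis. The plate's underside is 46 mm above the origin; a boss 68 mm wide covers its middle up to 54 mm
- slicing_disc_bar (a point): middle of the upright black finger bar on top of the slicing disc, 78 mm above its foot, on its axis: where to grip. The bar is 64 mm long along the disc's x, 34 mm thick along y, and reaches from 54 to 96 mm above the foot. Axes as the disc
- slicing_disc_foot (a point): centre of the hub's foot, 52 mm wide (the disc's origin and axes). From below the hub has a blind bore 22 mm wide, 78 mm deep. Three slots 14 mm wide, 12 mm deep, run outward through the foot at 0, 120 and 240 degrees from the disc's x; they cannot be seen from above. The disc can be turned on the shaft with the fingers only loosely round its bar: then it drops by its own weight
- grating_disc: Grating disc, not wanted now: same size, hub and finger bar, but its plate has four rings of small round raised teeth instead of knives. One of the two discs stands to the left and the other to the right of the slicer, either way round. Origin: centre of its hub's foot
- slicer: Table-top root slicer, feed hood taken off, fixed. Aluminium housing 290 x 230 mm, 125 mm high; on it a round cutting chamber open on top, inside 200 mm wide, floor 130 mm and rim 192 mm above the table; covered discharge chute on its +x side, two hinge lugs on its -x side up to 182 mm high. Origin: on the table under the drive shaft's axis, z up
- seat (a point): centre of the flange (60 mm wide) at the foot of the drive shaft, 134 mm above the table: the hub's foot rests here when fully home. Three keys, 9 mm wide and 8 mm high, stand out from the shaft at 120 degrees to one another, to 24 mm from its axis. Until the slots are over them the foot rests on the keys, 8 mm too high. Axes as the slicer, not as the keys
- shaft_nose (a point): top of the upright drive shaft, on its axis, 73 mm above the flange: 8 mm wide, widening over 11 mm to the 20 mm shaft. Shaft and keys are held by the motor brake and do not turn; the keys may point any way (not reported), so the disc needs up to a third of a turn. The slots take the keys within about 5 degrees either way; once dropped, the disc can turn only about 7 degrees either way
- pusher: the slicer's white plastic pusher, standing on the table beyond the left disc: block 110 x 64 mm, 95 mm high, with a knob on a stem on top, 165 mm high in all. Origin: centre of its underside
- bowl: small empty steel bowl, 140 mm wide, 55 mm high, on the table beyond the right disc. Origin: centre of its underside
Mind the look-alikes: they are no part of the job. What is shaped like the slicing_disc but brown or green is not meant.

How it is judged:
By the outcome, as a careful person would: the job done as asked, in the order asked, and still so for the second after the job is handed in, with the robot touching nothing.
It also fails if it takes over 54 s, if anything falls off the work surface, if the arm or the gripper's body presses on something with over 40 N, if the wrist force passes 120 N, or if a joint passes its speed limit or range.

## Working session

There is one attempt and no reset: what is moved stays moved. The work goes in short steps, Python scripts to look and compute and a shell command to move; the robot and the scene stay as the last step left them, time stands still between calls to the robot, and variables do not carry over. Pictures are saved under pics/ and viewed, about 8 in all and at most 12, crops included, and the job is handed in when it is done.

```bash
mkdir -p pics; python3 - <<'E'
from station import manip
import cv2,numpy as np
for n in("top","side"):
    im=manip.snapshot(n);cv2.imwrite(f"pics/{n}0.png",im[:,:,::-1])
    c=manip.camera_info(n);print(n,c)
print(manip.sense())
E
```

```text
top {'fx': 442.64489137168226, 'fy': 442.64489137168226, 'cx': 319.80853955199973, 'cy': 252.3068389650504, 'R': array([[ 0.02841905, -0.99958968, -0.00358304],
       [-0.98822504, -0.02755645, -0.15050552],
       [ 0.15034503,  0.00781807, -0.98860268]]), 't': array([-0.12020535,  0.4500272 ,  1.471264  ])}
side {'fx': 543.3506320438144, 'fy': 543.3506320438144, 'cx': 321.65220247114905, 'cy': 246.2691465046185, 'R': array([[-0.91631283, -0.40035714,  0.00921755],
       [-0.30354088,  0.67934389, -0.66809791],
       [ 0.26121588, -0.61498459, -0.74401628]]), 't': array([0.32946831, 0.30059776, 1.40604696])}
{'t': 0.1, 'q': array([-1.31246109e+00,  5.28385324e-01,  1.43378416e+00,  1.45671834e-05,
        1.18136679e+00, -1.78496203e-01]), 'qd': array([-0.00175399, -0.00317713, -0.00188864,  0.00071248,  0.00185385,
       -0.00083085]), 'tau': array([-1.48425061e-04, -4.43305099e+01, -1.78587019e+01, -1.68096844e-04,
        3.84994433e-03, -8.38719899e-06]), 'tcp_pos': array([ 0.26436982, -0.56599477,  0.4038205 ]), 'tool_rot': array([ 8.43523623e-01, -5.37091196e-01, -7.09479674e-04, -6.64149031e-04]), 'force': array([-0.50654871, -0.77022008,  0.50575134]), 'ft_torque': array([-0.02556166,  0.00188533, -0.04844252]), 'finger_gap': 0.9974017607871842}
```

View pics/top0.png

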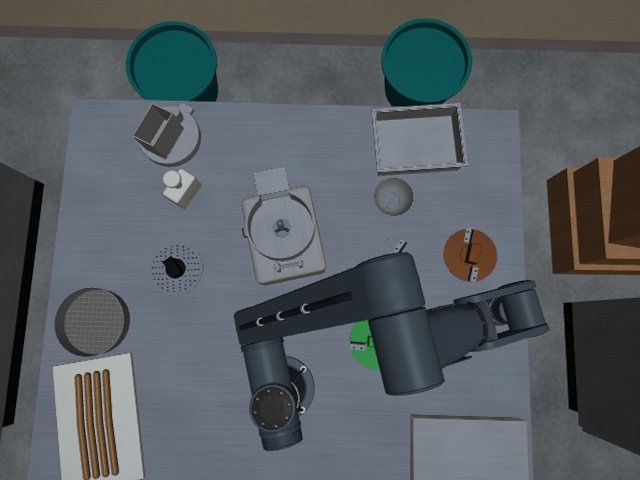

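View pics/side0.png

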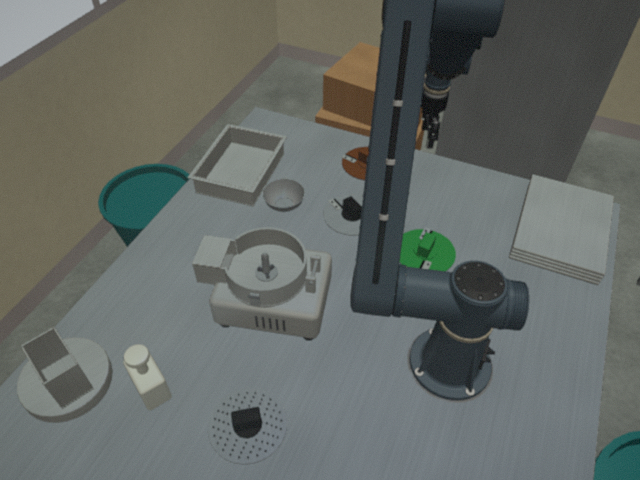

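Top view: the grater with rings of teeth is at (175,267), the steel disc with a knife at (397,247) is half under the arm, brown disc (470,254), green (370,343), shaft (282,228). Side view: steel disc with black bar at (349,208), shaft nose (265,256). The steel disc with knives to the right of the slicer is the candidate; an enlarged crop follows.

```bash
cat > h.py <<'E'
from station import manip
import cv2,numpy as np
def ray(c,u,v,z):
    C=-c["R"].T@c["t"]; d=c["R"].T@np.array([(u-c["cx"])/c["fx"],(v-c["cy"])/c["fy"],1])
    return (C+d*(z-C[2])/d[2]).round(4)
def proj(c,X):
    p=c["R"]@np.asarray(X,float)+c["t"]; return np.array([c["fx"]*p[0]/p[2]+c["cx"],c["fy"]*p[1]/p[2]+c["cy"]])
def crop(f,x0,y0,x1,y1,k): 
    im=cv2.imread(f); return cv2.resize(im[y0:y1,x0:x1],None,fx=k,fy=k,interpolation=cv2.INTER_CUBIC)
E
python3 - <<'E'
from h import *
s=manip.camera_info("side");t=manip.camera_info("top")
print("bar side",ray(s,349,208,.078)); print("nose side",ray(s,265,256,.207)); print("nose top",ray(t,282,226,.2))
print("grater top",ray(t,175,267,.08),"side",ray(s,247,422,.08))
a=crop("pics/side0.png",300,170,400,250,4);b=crop("pics/side0.png",200,220,300,300,4)
cv2.imwrite("pics/c1.png",np.hstack([a,b]))
E
```

```text
bar side [ 0.4217 -0.3509  0.078 ]
nose side [0.5071 0.0238 0.207 ]
nose top [0.5059 0.0087 0.2   ]
grater top [0.3842 0.3659 0.08  ] side [0.3757 0.3804 0.08  ]
```

View pics/c1.png

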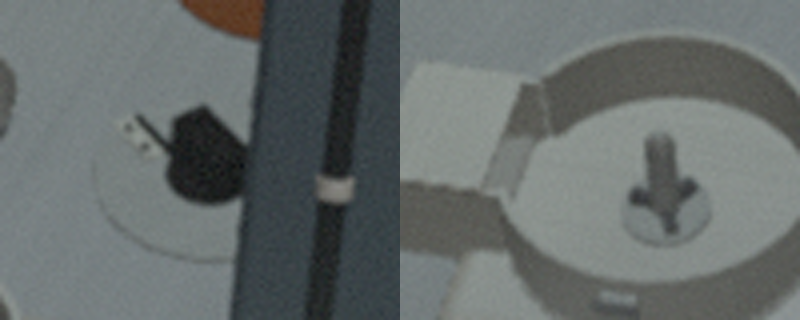

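The crop shows plain steel with a straight raised knife at (335,204) full-frame and a black bar: it is the slicing disc. The shaft has three keys visible. Going above the disc.

```bash
python3 -m jog '[[[15,20,2,0],[20,28,2,0],[22,32,2,0],[22,32,2,0],[22,32,2,0],[20,28,2,0],[15,20,2,0],[8,10,0,0]]]' 100 - && python3 - <<'E'
from h import *
print(manip.sense()["tcp_pos"],manip.sense()["tool_rot"]);c=manip.camera_info("wrist");im=manip.snapshot("wrist")
cv2.imwrite("pics/w1.png",im[:,:,::-1]);np.save("w1.npy",c,allow_pickle=True)
print(c, proj(c,[.42,-.35,.078]))
E
```

```text
t: 1.1
tcp_pos: [0.4093, -0.3618, 0.4189]
tool_rot: [0.844, -0.536, -0.0, -0.0]
force: [0.3, 0.6, -0.9]
finger_gap: 1.003
[ 0.4093019  -0.36183543  0.41887936] [ 8.44143201e-01 -5.36117642e-01 -2.31547191e-04 -2.75755905e-04]
{'fx': 338.604469430839, 'fy': 338.604469430839, 'cx': 324.3731599830316, 'cy': 238.3647798533695, 'R': array([[ 0.42477369, -0.90529873, -0.00123083],
       [-0.87363627, -0.41027307,  0.26160213],
       [-0.23733305, -0.1100464 , -0.96517502]]), 't': array([-0.50190621,  0.17188636,  0.4488409 ])} [317.06471783 204.72006553]
```

View pics/w1.png

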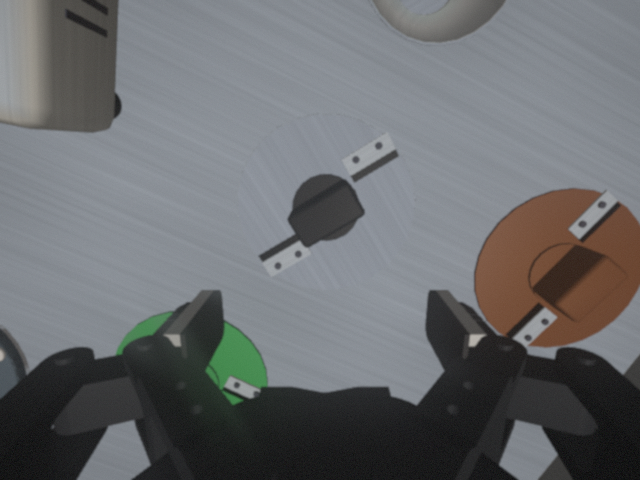

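Wrist view: slicing disc centre about (326,207), knives (370,157) and (285,258), bar along up-right; green and brown look-alikes are at the edges. Enlarging the bar.

```bash
python3 - <<'E'
from h import *
im=crop("pics/w1.png",226,102,426,302,3)
im=np.clip((im.astype(float)*1.8),0,255).astype(np.uint8)
cv2.imwrite("pics/c2.png",im)
E
```

```text
(no output)
```

View pics/c2.png

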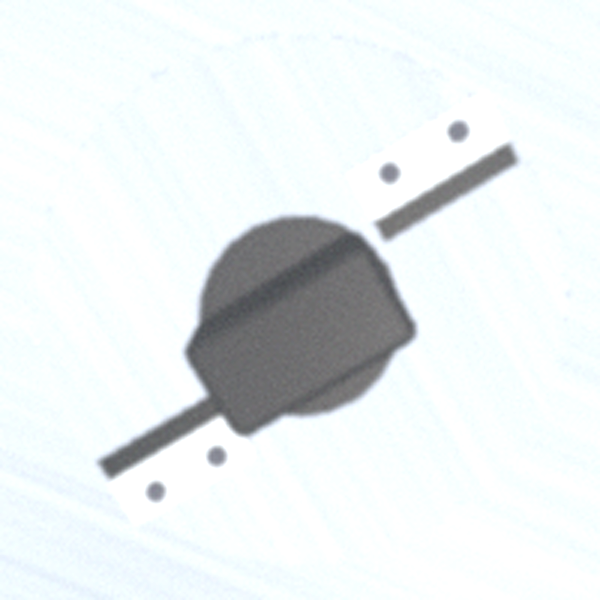

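```bash
python3 - <<'E'
from h import *
c=np.load("w1.npy",allow_pickle=True).item()
r=lambda x,y,z: ray(c,226+x/3,102+y/3,z)
print("boss",r(301,314,.054),"bolts",r(305,313,.054),"top",r(303,341,.096))
a=lambda p,q:np.degrees(np.arctan2(*(q-p)[[1,0]]))
print("dirs",a(r(380,230,.05),r(515,155,.05)),a(r(105,470,.05),r(215,405,.05)),a(r(245,433,.096),r(413,330,.096)),a(r(205,335,.096),r(360,245,.096)),a(r(156,491,.052),r(217,456,.052)),a(r(390,173,.052),r(458,131,.052)))
for p,q in [((190,350),(245,433)),((365,250),(413,330)),((245,433),(413,330)),((190,350),(365,250))]: print(np.linalg.norm(r(*p,.096)-r(*q,.096)))
E
```

```text
boss [ 0.4183 -0.3604  0.054 ] bolts [ 0.4191 -0.3614  0.054 ] top [ 0.4178 -0.361   0.096 ]
dirs -35.82192099983754 -33.724940181145996 -32.49374672329313 -34.702146791239905 -34.13274134078336 -33.56274378109239
0.02987390165344996
0.02726627954085409
0.0584504063287844
0.05850957186649037
```

Disc centre (0.418,-0.361), bar axis at −34°, consistent across boss, bolts and bar top. Now a close look at shaft and keys before picking.

```bash
python3 -m jog '[[[8,30,5,0],[12,52,5,0],[14,56,5,0],[14,56,5,0],[14,56,5,0],[14,56,5,0],[10,48,0,0],[5,23,0,0]]]' && python3 - <<'E'
from h import *
print(manip.sense()["tcp_pos"]);c=manip.camera_info("wrist");im=manip.snapshot("wrist")
cv2.imwrite("pics/w2.png",im[:,:,::-1]);np.save("w2.npy",c,allow_pickle=True)
u,v=map(int,proj(c,[.506,.015,.17]));print(u,v)
x0=max(0,u-80);y0=max(0,v-70);print(x0,y0)
cv2.imwrite("pics/c3.png",np.clip(crop("pics/w2.png",x0,y0,x0+160,y0+140,4).astype(float)*1.3,0,255))
E
```

```text
t: 2.15
tcp_pos: [0.4994, 0.0148, 0.4487]
tool_rot: [0.844, -0.536, -0.0, -0.0]
force: [-0.6, -0.2, 0.5]
finger_gap: 0.999
[0.49937736 0.01480311 0.44871974]
326 229
246 159[ WARN:0@0.761] global loadsave.cpp:1063 imwrite_ Unsupported depth image for selected encoder is fallbacked to CV_8U.
```

View pics/c3.png

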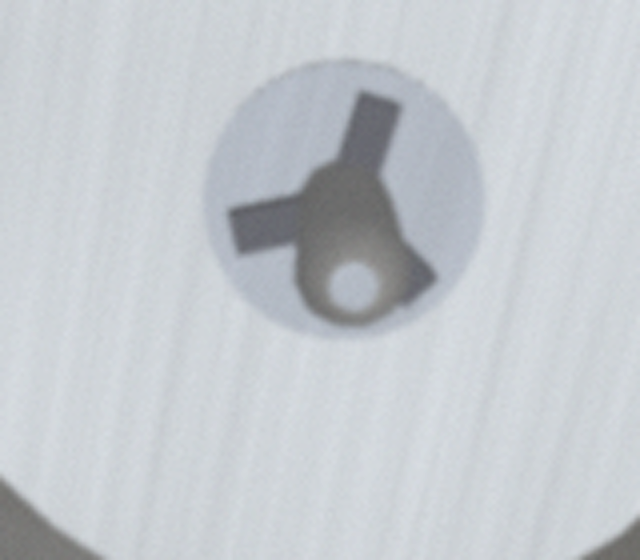

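Clear: the flange is centred at about crop (345,199), the nose top at (354,287), and the three key tips are at (381,97), (233,231) and (423,290).

```bash
python3 - <<'E'
from h import *
c=np.load("w2.npy",allow_pickle=True).item()
r=lambda x,y,z: ray(c,246+x/4,159+y/4,z)
f=r(345,199,.134);n=r(354,287,.207);print("flange",f,"nose",n)
for p in [(381,97),(233,231),(421,292)]:
    k=r(*p,.142);
    for o in (f,n):
        d=(k-o)[:2];print(np.hypot(*d),np.degrees(np.arctan2(d[1],d[0]))%120)
k=np.mean([r(381,97,.142),r(233,231,.142),r(421,292,.142)],0);print("keys mean",k)
E
```

```text
flange [0.5167 0.0147 0.134 ] nose [0.5156 0.0143 0.207 ]
0.023307080469247867 7.643378071479608
0.024451789300580846 8.2295165623949
0.023943683927081925 7.87498365109829
0.023610379073619264 5.170944674397987
0.024307406278745586 5.965711840557361
0.02350914715594759 8.017561796881537
keys mean [0.5162     0.01463333 0.142     ]
```

Shaft at (0.516, 0.0145) (flange, nose and keys agree, key reach 24 mm as specified), keys at about 7° mod 120. The bar needs −19° or +41° depending on which end is the disc's x. Back to the disc, turning the jaws −59°.

```bash
python3 -m jog '[[[-8,-32,0,-7],[-11,-52,0,-8],[-12,-56,-10,-8],[-12,-56,-15,-8],[-12,-56,-20,-8],[-11,-54,-20,-8],[-9,-46,-15,-8],[-6,-24,-10,-4]]]' 100 - && python3 -m jog '[[[0,0,-10,0],[0,0,-15,0],[0,0,-20,0],[0,0,-20,0],[0,0,-15,0],[0,0,-10,0],[0,0,-5,0],[0,0,0,0]]]'
```

```text
t: 3.2
tcp_pos: [0.4172, -0.3661, 0.3578]
tool_rot: [-0.467, 0.884, 0.0, -0.0]
force: [0.2, 0.3, -0.8]
finger_gap: 1.0
t: 4.2
tcp_pos: [0.4185, -0.3632, 0.2636]
tool_rot: [-0.47, 0.883, 0.0, 0.0]
force: [0.2, 0.0, -0.0]
finger_gap: 0.999
```

```bash
python3 -m jog '[[[0,2,-10,0],[0,0,-10,0],[0,0,-6,0],[0,0,-3,0],[0,0,0,0],[0,0,0,0],[0,0,0,0],[0,0,0,0]]]' && python3 -m jog '[[[0,0,0,0],[0,0,0,0],[0,0,0,0],[0,0,0,0],[0,0,0,0],[0,0,0,0],[0,0,0,0],[0,0,0,0]]]' 0 60
```

```text
t: 5.2
tcp_pos: [0.4185, -0.3613, 0.2349]
tool_rot: [-0.47, 0.883, -0.0, 0.0]
force: [-0.0, -0.3, -0.7]
finger_gap: 1.0
t: 6.2
tcp_pos: [0.4185, -0.3614, 0.2349]
tool_rot: [-0.47, 0.883, -0.0, 0.0]
force: [0.5, 0.4, 3.8]
finger_gap: 0.39
```

```bash
python3 -m jog '[[[0,0,10,0],[0,0,25,0],[0,0,35,0],[0,0,40,0],[0,0,40,0],[0,0,40,0],[0,0,30,0],[0,0,15,0]]]' && python3 -m jog '[[[4,20,0,0],[7,35,0,0],[11,50,0,-1],[13,55,0,-1],[13,55,0,-1],[13,55,0,-1],[12,52,0,-1],[10,34,0,0]]]' && python3 -m jog '[[[10,15,0,0],[5,5,0,0],[0,0,0,0],[0,0,0,0],[0,0,0,0],[0,0,0,0],[0,0,0,0],[0,0,0,0]]]' && python3 - <<'E'
from h import *
s=manip.sense();print(s["tcp_pos"],s["q"].round(2));c=manip.camera_info("wrist");im=manip.snapshot("wrist")
a=im[:,:,::-1];b=manip.snapshot("side")[:,:,::-1];cv2.imwrite("pics/s3.png",b);cv2.imwrite("pics/w3.png",a)
cv2.imwrite("pics/v3.png",np.hstack([cv2.resize(a,(400,300)),cv2.resize(b[100:400,100:500],(400,300))]))
E
```

```text
t: 7.2
tcp_pos: [0.418, -0.3607, 0.4705]
tool_rot: [-0.47, 0.883, 0.0, -0.0]
force: [-0.2, 0.3, -6.9]
finger_gap: 0.391
t: 8.2
tcp_pos: [0.4999, -0.0017, 0.4675]
tool_rot: [-0.432, 0.902, 0.002, -0.002]
force: [-0.5, -1.1, -5.2]
finger_gap: 0.389
t: 9.2
tcp_pos: [0.5164, 0.0146, 0.4698]
tool_rot: [-0.431, 0.903, -0.0, 0.0]
force: [0.6, 0.3, -6.0]
finger_gap: 0.386
[0.51636282 0.0146408  0.46976639] [-0.19  0.3   1.62 -0.    1.22  2.06]
```

View pics/v3.png

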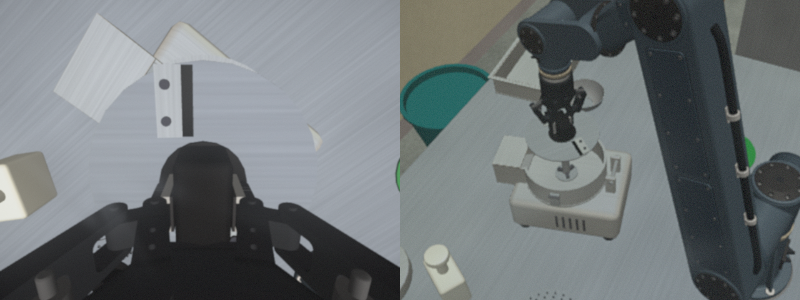

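The wrist view shows the disc held square, bar between the pads, knife straight ahead; the side view shows it above the chamber and shaft. Lowering gently.

```bash
python3 -m jog '[[[0,0,-8,0],[0,0,-8,0],[0,0,-6,0],[0,0,-5,0],[0,0,-5,0],[0,0,-5,0],[0,0,-4,0],[0,0,0,0]]]'; python3 -m jog '[[[0,0,-5,0],[0,0,-5,0],[0,0,-4,0],[0,0,-4,0],[0,0,-3,0],[0,0,-2,0],[0,0,0,0],[0,0,0,0]]]'
```

```text
t: 10.3
tcp_pos: [0.5163, 0.0147, 0.4284]
tool_rot: [-0.431, 0.902, 0.0, -0.0]
force: [-1.0, -0.5, -6.0]
finger_gap: 0.391
t: 11.3
tcp_pos: [0.5165, 0.0146, 0.4057]
tool_rot: [-0.431, 0.902, -0.0, 0.0]
force: [0.9, 0.1, -7.2]
finger_gap: 0.389
```

```bash
python3 -m jog '[[[0,0,-5,0],[0,0,-5,0],[0,0,-5,0],[0,0,-4,0],[0,0,-3,0],[0,0,-1,0],[0,0,0,0],[0,0,0,0]]]'; python3 -m jog '[[[0,0,-1,0],[0,0,-1,0],[0,0,-1,0],[0,0,-1,0],[0,0,0,0],[0,0,0,0],[0,0,0,0],[0,0,0,0]]]'
```

```text
t: 12.3
tcp_pos: [0.5165, 0.0146, 0.3826]
tool_rot: [-0.431, 0.902, -0.0, 0.0]
force: [1.5, -2.4, -7.8]
finger_gap: 0.389
t: 13.3
tcp_pos: [0.5166, 0.0146, 0.3787]
tool_rot: [-0.431, 0.902, -0.0, 0.0]
force: [2.7, -2.6, -6.1]
finger_gap: 0.389
```

```bash
python3 -m jog '[[[0,0,-1,0],[0,0,0,0],[0,0,-0.5,0],[0,0,0,0],[0,0,0,0],[0,0,0,0],[0,0,0,0],[0,0,0,0]]]'; python3 -m jog '[[[0,0,0,0],[0,0,0,0],[0,0,0,0],[0,0,0,0],[0,0,0,0],[0,0,0,0],[0,0,0,0],[0,0,0,0]]]' 46 20; cat > shot.py <<'E'
import sys
from h import *
print(manip.sense()["tcp_pos"],manip.sense()["force"].round(1))
manip_c=manip.camera_info("wrist");a=manip.snapshot("wrist")[:,:,::-1];b=manip.snapshot("side")[:,:,::-1]
n=sys.argv[1];cv2.imwrite(f"pics/w{n}.png",a);cv2.imwrite(f"pics/s{n}.png",b)
cv2.imwrite(f"pics/v{n}.png",np.hstack([cv2.resize(a,(400,300)),cv2.resize(b[200:320,200:360],(400,300),interpolation=cv2.INTER_CUBIC)]))
E
python3 shot.py 4
```

```text
t: 14.3
tcp_pos: [0.5165, 0.0147, 0.3773]
tool_rot: [-0.431, 0.902, -0.0, 0.0]
force: [3.0, -3.7, -4.0]
finger_gap: 0.386
t: 15.3
tcp_pos: [0.5164, 0.0147, 0.3772]
tool_rot: [-0.431, 0.902, 0.0, -0.0]
force: [0.7, -0.4, 0.2]
finger_gap: 0.464
[0.51641309 0.01470121 0.37718846] [ 0.7 -0.4  0.2]
```

View pics/v4.png

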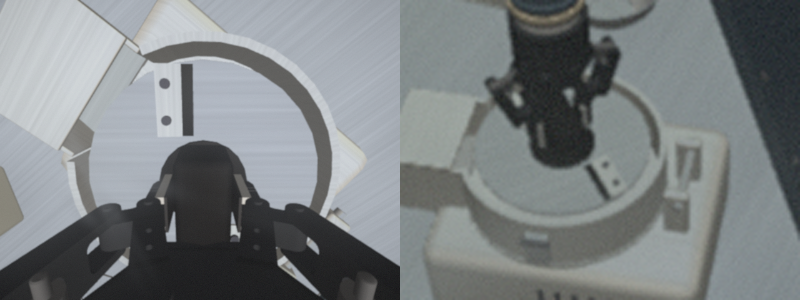

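The picture shows the disc in the chamber on the keys, free in loosened fingers (force ≈0), knife holes at (266,134) and (266,193) full-res. I'll track those holes numerically to detect the drop, then turn slowly −.

```bash
cat > holes.py <<'E'
import sys
from h import *
def holes(im):
    p=cv2.SimpleBlobDetector_Params();p.filterByArea=True;p.minArea=40;p.maxArea=400;p.filterByCircularity=True;p.minCircularity=.75;p.blobColor=0;p.minThreshold=20
    return [k.pt for k in cv2.SimpleBlobDetector_create(p).detect(im)]
def report(c,im,a=.5163,b=.0146):
    for u,v in holes(im):
        o=[]
        for z in (.196,.188):
            d=ray(c,u,v,z)[:2]-[a,b];o+=[round(1e3*np.hypot(*d),1),round(np.degrees(np.arctan2(d[1],d[0])),1)]
        if o[0]<95 : print("hole",round(u),round(v),"r,ang high",o[:2],"r,ang home",o[2:])
if __name__=="__main__":
    if sys.argv[1]=="ref":
        c=np.load("w1.npy",allow_pickle=True).item()
        for q in[(390,173),(458,131),(217,456),(156,491)]:
            d=ray(c,226+q[0]/3,102+q[1]/3,.054)[:2]-[.4185,-.3609];print(1e3*np.hypot(*d))
    else:
        s=manip.sense();print(s["tcp_pos"],s["force"].round(1));c=manip.camera_info("wrist");im=manip.snapshot("wrist")
        cv2.imwrite(f"pics/w{sys.argv[1]}.png",im[:,:,::-1]);report(c,im)
E
python3 holes.py ref; python3 holes.py 5
python3 -m jog '[[[0,0,0,-2],[0,0,0,-2],[0,0,0,-2],[0,0,0,-2],[0,0,0,-2],[0,0,0,-2],[0,0,0,0],[0,0,0,0]]]'; python3 holes.py 6
```

```text
53.41582162618117
76.4294445878027
57.58280993491022
80.44930080491685
[0.51641933 0.01468774 0.3772085 ] [-0.1  0.4  0.3]
hole 266 192 r,ang high [np.float64(54.2), np.float64(-10.3)] r,ang home [np.float64(54.0), np.float64(-8.4)]
hole 263 133 r,ang high [np.float64(77.1), np.float64(-19.2)] r,ang home [np.float64(77.9), np.float64(-18.3)]
t: 16.45
tcp_pos: [0.5164, 0.0147, 0.3772]
tool_rot: [-0.334, 0.943, -0.0, -0.0]
force: [-0.0, -0.4, 0.2]
finger_gap: 0.459
[0.51640525 0.01469371 0.37719464] [-0.  -0.4  0.2]
hole 246 206 r,ang high [np.float64(54.2), np.float64(-10.6)] r,ang home [np.float64(54.4), np.float64(-8.1)]
hole 231 150 r,ang high [np.float64(77.1), np.float64(-19.5)] r,ang home [np.float64(78.2), np.float64(-18.2)]
```

```bash
for i in 7 8; do python3 -m jog '[[[0,0,0,-2],[0,0,0,-2],[0,0,0,-2],[0,0,0,-2],[0,0,0,0],[0,0,0,0],[0,0,0,0],[0,0,0,0]]]'; python3 holes.py $i;done
```

```text
t: 17.5
tcp_pos: [0.5164, 0.0147, 0.3772]
tool_rot: [-0.267, 0.964, 0.0, -0.0]
force: [0.2, -0.0, -0.3]
finger_gap: 0.459
[0.51638838 0.01473724 0.37717922] [ 0.2 -0.  -0.3]
hole 246 206 r,ang high [np.float64(54.3), np.float64(-18.4)] r,ang home [np.float64(54.5), np.float64(-15.9)]
hole 231 150 r,ang high [np.float64(77.1), np.float64(-27.3)] r,ang home [np.float64(78.2), np.float64(-26.0)]
t: 18.55
tcp_pos: [0.5164, 0.0148, 0.3772]
tool_rot: [-0.2, 0.98, 0.0, 0.0]
force: [0.3, 0.1, -0.2]
finger_gap: 0.463
[0.51639772 0.01477876 0.37721246] [ 0.3  0.1 -0.2]
hole 246 206 r,ang high [np.float64(54.6), np.float64(-26.2)] r,ang home [np.float64(54.8), np.float64(-23.8)]
hole 230 149 r,ang high [np.float64(77.5), np.float64(-35.2)] r,ang home [np.float64(78.5), np.float64(-33.9)]
```

No drop through −55° (holes fixed in the picture). A little further, then the other hypothesis (+60°).

```bash
python3 -m jog '[[[0,0,0,-2],[0,0,0,-2],[0,0,0,0],[0,0,0,0],[0,0,0,0],[0,0,0,0],[0,0,0,0],[0,0,0,0]]]'; python3 holes.py 9
python3 -m jog '[[[0,0,0,5],[0,0,0,8],[0,0,0,7],[0,0,0,5],[0,0,0,5],[0,0,0,5],[0,0,0,5],[0,0,0,4]]]'; 
python3 -m jog '[[[0,0,0,5],[0,0,0,5],[0,0,0,4],[0,0,0,3],[0,0,0,2],[0,0,0,0],[0,0,0,0],[0,0,0,0]]]'; python3 holes.py 10
```

```text
t: 19.6
tcp_pos: [0.5164, 0.0147, 0.3772]
tool_rot: [-0.165, 0.986, 0.0, -0.0]
force: [-1.0, 0.5, 0.0]
finger_gap: 0.461
[0.51640886 0.01472093 0.37719868] [-1.   0.5  0. ]
hole 246 206 r,ang high [np.float64(54.7), np.float64(-30.3)] r,ang home [np.float64(54.9), np.float64(-27.9)]
hole 230 149 r,ang high [np.float64(77.5), np.float64(-39.3)] r,ang home [np.float64(78.7), np.float64(-37.9)]
t: 20.65
tcp_pos: [0.5165, 0.0147, 0.3772]
tool_rot: [-0.524, 0.852, 0.0, 0.0]
force: [0.4, 0.9, 0.3]
finger_gap: 0.463
t: 21.65
tcp_pos: [0.5164, 0.0147, 0.3772]
tool_rot: [-0.656, 0.755, 0.0, 0.0]
force: [0.3, 0.8, 0.5]
finger_gap: 0.462
[0.51642158 0.01474714 0.37720443] [0.3 0.8 0.5]
hole 288 182 r,ang high [np.float64(54.4), np.float64(8.5)] r,ang home [np.float64(53.9), np.float64(9.5)]
hole 299 123 r,ang high [np.float64(77.4), np.float64(-0.4)] r,ang home [np.float64(78.0), np.float64(0.0)]
```

```bash
python3 -m jog '[[[0,0,0,2],[0,0,0,3],[0,0,0,3],[0,0,0,3],[0,0,0,3],[0,0,0,3],[0,0,0,2],[0,0,0,0]]]'; python3 holes.py 11
python3 -m jog '[[[0,0,0,2],[0,0,0,2],[0,0,0,1],[0,0,0,1],[0,0,0,0],[0,0,0,0],[0,0,0,0],[0,0,0,0]]]'; python3 holes.py 12
```

```text
t: 22.7
tcp_pos: [0.5162, 0.0147, 0.3771]
tool_rot: [0.772, -0.636, -0.0, 0.0]
force: [-1.4, 0.4, -0.5]
finger_gap: 0.46
[0.51622205 0.01472039 0.37709668] [-1.4  0.4 -0.5]
hole 289 182 r,ang high [np.float64(53.8), np.float64(27.2)] r,ang home [np.float64(53.2), np.float64(28.3)]
hole 299 123 r,ang high [np.float64(76.8), np.float64(18.4)] r,ang home [np.float64(77.3), np.float64(18.7)]
t: 23.75
tcp_pos: [0.5165, 0.0148, 0.3773]
tool_rot: [0.804, -0.595, 0.0, -0.0]
force: [0.0, 0.3, -0.7]
finger_gap: 0.461
[0.51648376 0.01475473 0.37728999] [ 0.   0.3 -0.7]
hole 291 177 r,ang high [np.float64(55.8), np.float64(31.6)] r,ang home [np.float64(55.3), np.float64(32.6)]
hole 301 121 r,ang high [np.float64(77.8), np.float64(23.7)] r,ang home [np.float64(78.4), np.float64(24.1)]
```

The hole spacing shrank 5% and the holes jumped toward the axis. Using the seat height gives the same 25 mm spacing as before, so the disc dropped 8 mm at bar ≈ 5° (predicted 7°). Open and lift straight off.

```bash
python3 -m jog '[[[0,0,0,0],[0,0,0,0],[0,0,0,0],[0,0,0,0],[0,0,0,0],[0,0,0,0],[0,0,0,0],[0,0,0,0]]]' 100; python3 -m jog '[[[0,0,5,0],[0,0,10,0],[0,0,15,0],[0,0,20,0],[0,0,20,0],[0,0,15,0],[0,0,10,0],[0,0,0,0]]]'; python3 holes.py 13; python3 shot.py 14
```

```text
t: 24.8
tcp_pos: [0.5164, 0.0147, 0.3772]
tool_rot: [0.804, -0.595, 0.0, 0.0]
force: [-0.2, -0.5, 0.1]
finger_gap: 0.999
t: 25.8
tcp_pos: [0.5165, 0.0147, 0.473]
tool_rot: [0.804, -0.595, 0.001, -0.0]
force: [-0.3, -0.4, 0.4]
finger_gap: 1.001
[0.51646992 0.01471747 0.47301728] [-0.3 -0.4  0.4]
hole 342 300 r,ang high [np.float64(51.9), np.float64(-145.9)] r,ang home [np.float64(55.6), np.float64(-146.6)]
hole 303 166 r,ang high [np.float64(55.7), np.float64(32.0)] r,ang home [np.float64(55.5), np.float64(32.6)]
hole 309 131 r,ang high [np.float64(78.0), np.float64(24.0)] r,ang home [np.float64(78.5), np.float64(24.1)]
hole 336 326 r,ang high [np.float64(74.0), np.float64(-155.1)] r,ang home [np.float64(78.6), np.float64(-155.3)]
[0.51628082 0.01474938 0.47224738] [ 0.2 -0.2 -0.1]
```

View pics/v14.png

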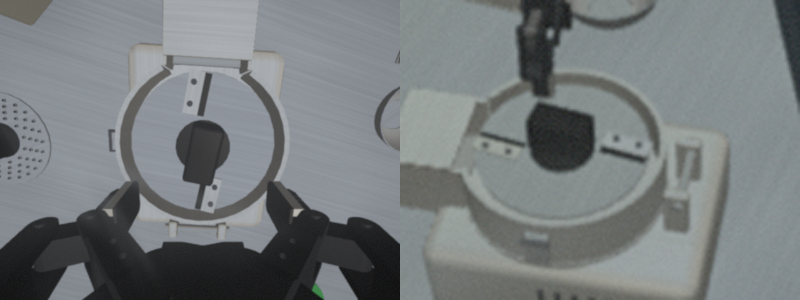

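The four holes are symmetric at the seat height (55.5/55.6 and 78.5/78.6 mm) and not at the raised height (55.7/51.9), so the disc is home and level, and the gripper is clear. Handing in.

```bash
python3 -c "
from station import manip
print(manip.sign_off())"
```

```text
the job is handed in; nothing more can be done
None
```

The slicing disc is on the drive shaft, fully home and level as far as I can measure, and I handed the job in at about 26 s of the 54 s allowed.

- **Fitting:** I gripped the disc (steel, two straight knives, right of the slicer) by its bar and lowered it over the shaft until it rested on the keys. I then loosened the fingers and turned it. The first direction, to about −59°, gave no drop. That was expected, because which end of the bar is the disc's x cannot be seen. Turning back the other way, it dropped with the bar at about 5°, against 7° predicted from the key picture. I stopped turning there, opened the gripper and lifted clear.
- **Forces:** The highest reading was about 8 N, mostly the disc's own weight. I read it only at the end of each move.
- **Last checks:** Taken at seat height, the four knife holes lie evenly about the shaft axis: 55.5 and 55.6 mm for the inner pair, 78.5 and 78.6 mm for the outer pair. At the raised height the pairs disagree by about 4 mm. The side view also shows the disc flat in the chamber and the gripper well above it.
- **Other items:** The arm never went near the grating disc, the pusher or the bowl. I did not measure their positions again at the end.
- **Disagreement:** Before the job, the rough shaft position from the side and top cameras differed by about 15 mm in y. I used the close wrist view instead, in which the flange, nose and keys agreed.

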